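# Release the transport capsule from the hopper and clip it into its stand

### The job

Draw the hopper's slide gate fully out to its end stop, so that the transport capsule drops onto the chute and rolls down by itself to the stop plates at its foot; leave the gate out. Then pick the capsule up and press it down between the spring jaws of the clip stand, centred lengthwise, until they snap round it and it sits fully home, and let go. Do not touch the capsule before the gate is out, and leave the other things on the bench where they are.

Things in the scene. Friction and masses are not known exactly. Their poses are not given: they have to be found in the camera images.
- hopper: Aluminium and steel hopper fixed to the worktop, 160 mm (its x) by 232 mm (its y), 168 mm high. Origin on the worktop under the middle of its capsule bay, z up. Under the bay a slide gate draws out toward the hopper's +y; a chute falls at 14 degrees toward its -y, side cheeks at x = +-74 mm standing 18 mm above the chute, down to two stop plates 34 mm high at y = -140 mm.
- bay (a point): Middle of the bay's floor, 91 mm above the worktop. The bay is an open-topped slot, 144 mm along x by 36 mm along y, whose floor is the gate; walls up to z = 150 mm, with flared lips up to 168 mm on the x sides and the -y side (reaching 40 mm to -y, 91 mm to either x side). Axes of the hopper.
- gate (a joint): Slide gate of the hopper, m: 0 closed, 0.046 against its end stop, drawn toward the hopper's +y. Sliding friction about 3 N; it stays where it is left. It may start up to 6 mm open. The capsule falls only when it is about 34 mm or more out.
- gate_handle (a point): Middle of the grip bar of the gate's black handle: a round bar, 12 mm thick and 70 mm long, parallel to the hopper's x, 132 mm above the worktop, 40 mm clear above the gate plate; with the gate closed 105 mm to +y of the hopper's origin. Can be pinched from above across the hopper's y.
- chute_stop (a point): Where the capsule's centre comes to rest against the stop plates: 123 mm to -y of the hopper's origin, 30 mm above the worktop, capsule parallel to the hopper's x (up to 7 mm off along x). Here the middle 56 mm of chute and stop plates is open down to the 4 mm base plate (from y = -50 mm on), so fingers can reach round the capsule from above.
- capsule: White plastic transport capsule with ribbed grey ends, a closed cylinder 30 mm in diameter and 130 mm long, 55 to 115 g. Origin at its centre, x along its length (it rolls about x). Starts lying in the hopper bay on the gate, parallel to the hopper's x.
- stand: Grey clip stand fixed to the worktop, base 136 mm (its x) by 70 mm (its y), 14 mm high; origin under its centre, z up. Two steel spring jaws face each other across y, each with two prongs 14 mm wide at x = +-45 mm, tops at z = 74 mm flared to about 50 mm apart. Between the prongs (x within +-37 mm) nothing stands above 14 mm: room for fingers holding the capsule's middle.
- clip_seat (a point): Centre of the capsule when fully home in the stand: 50 mm above the worktop over the stand's origin; x is the capsule's axis (either end first). The jaws' lips at z = 60 mm leave 24 mm; pressing the capsule through takes roughly 8 to 15 N downward, then they snap round it and it rests in V-shaped saddles, its underside at z = 35 mm.
- jaw_left (a joint): Spring jaw on the stand's +y side, rad: 0 closed, grows as it is pushed outward, springs back by itself.
- jaw_right (a joint): Spring jaw on the stand's -y side, rad: 0 closed, grows as it is pushed outward, springs back by itself.
- petri_dish: Bystander: round clear dish, 65 mm across, 16 mm high, behind the chute. Origin under its centre. Leave alone.
- timer: Bystander: white bench timer, 66 x 62 x 17 mm, near the robot on the left. Origin under its centre. Leave alone.
- marker: Bystander: marker pen, 135 mm long, 17 mm thick, lying along y on the right near the front edge. Origin under its centre. Leave alone.
- specimen_jar: Bystander: specimen jar with screw cap, 57 mm across, 62 mm high, behind the hopper. Origin under its centre. Leave alone.
Things that resemble listed ones, but are neither listed nor needed, are in the scene too. There is more than one size of the capsule; the one meant has the size given above.

How it is judged:
By the outcome, as a careful person would: the job done as asked, in the order asked, and still so for the second after the job is handed in, with the robot touching nothing.
It also fails if it takes over 54 s, if anything falls off the work surface, if the arm or the gripper's body presses on something with over 40 N, if the wrist force passes 120 N, or if a joint passes its speed limit or range.

### The arm

A 7-joint arm with a two-finger parallel gripper is mounted at the origin on a cart in front of the work surface, level with it; the furniture and walls round the work are solid. World frame = base frame: x ahead of the robot, y to its left, z up, the work surface at z = 0. Lengths are in mm, angles in degrees, forces in N, time in s.
With the tool pointing down it reaches from about 400 to 750 mm from the base axis. Payload 19.5 kg.
Tool frame: the origin (TCP) lies on the centre line of the jaws, within the pads' length; the fingertips stand ahead of it and the grasp point (between the pads) lies 11 mm behind it (robot.tip_extent is the z of the fingertips in the tool frame, in mm); z points along the fingers, y is the line along which they close (so a half turn about z gives the same grasp; the last joint's range is limited). The gripper opens to 85 mm and grips with 20 to 120 N. Pads are 22 mm wide; open, the fingers measure 114 mm over their backs; the gripper's body (76 mm by 85 mm) begins 54 mm behind the grasp point. The pads swing forward as they close: fully open they stand 13 mm farther back than shut.
Start: joints at [-65.816, 40.479, -1.581, 85.061, 1.261, 54.483, -4.326], TCP at [257.209, 514.233, 202.868] pointing down, gripper open.
Joint ranges: [-155.06, 155.06], [-18.47, 123.98], [-90, 86.84], [0, 140.48], [-83.41, 263.41], [0, 116], [-161.91, 161.91]. Speed limits (degrees/s): [108.29, 108.29, 147.25, 147.25, 172.46, 172.46, 172.46].

### API

Orientations are given as [roll, pitch, yaw] about the fixed x, y, z axes, in that order (R = Rz(yaw) Ry(pitch) Rx(roll)).
In Python, from workcell import robot, camera, close_job gives the robot as it stands.
- The arm moves only by the tool step_arm, never from a script. Its argument "increments" is a list of rows, each an object with "linear": the shift along the tool's x, y, z in cm, a list of three; "twist": the turn, a rotation vector about the tool's x, y, z in units of 10 degrees (1.0 is 10 degrees), a list of three. In form: [{"linear": [x, y, z], "twist": [ax, ay, az]}, ...]. A call has 1 to 12 rows; each row is the pose to reach, as a shift and turn from the pose commanded when the call began, along the tool's axes at that moment; what a row does not reach only later rows make up. A row lasts 1/8 s, in which the tool goes at most 62.5 mm and 10.7 degrees, less where a joint would pass 70% of its speed; a pose out of reach is approached as far as the arm can. A call with a gripper value outside its range is refused whole. "jaw" is the finger opening in cm, from 0 to 8.54, set as the call begins (left out, the last holds). The fingers move at their own pace and stop on an object; the grip force is fixed at half the most. Time passes only in rows, so rows that repeat a pose let the fingers close. It gives the time, the measured TCP pose, the force, the opening and the grip force at its end, in the units of the state.
- robot.sense(): the state, without advancing time (a new reading comes with each control period).
- camera(name): name is "side" or "top" or "wrist"; returns a dict with "pixels" (400x640x3 uint8, red, green, blue), "vertical_fov" (degrees; the focal length in pixels is half the picture's height over the tangent of half this angle, whatever the lens; pixels are square), "cx", "cy" (the principal point, pixels), "D" ([k1, k2, p1, p2, k3] as OpenCV has them; the pictures are not rectified), "xyz" and "orientation" of the camera in the world. Camera axes: x right, y down, z forward; pixel columns grow to the right and rows downward; lengths in mm; the calibration is good to about 2 mm. A picture is of the moment at which its call begins. There is no depth.
- close_job(): hands the job in; it is judged then, once.
The state is a dict: "clock": time; "qpos": joint angles; "joint_vel": joint speeds; "joint_torque": joint torques, N m; "ee_pos": TCP position; "orientation": TCP orientation; "force": force on the tool from outside, world axes, zero at the start; "moment": the same for the moment, N m; "grip_width": opening from 0.0 (shut) to 1.0 (fully open); "grasp_force": force on a finger pad.
Only numpy, scipy, OpenCV 4.12 (cv2) and the standard library are available. Lean on these libraries where they do the work, as an engineer would, in place of code of your own. Each camera call takes 0.05 s, during which the arm holds its last target. There are 200 camera calls.

## Working session

There is one attempt and no reset: what is moved stays moved. The work goes in short steps, Python scripts to look and compute and a tool call to move; the robot and the scene stay as the last step left them, time stands still between calls to the robot, and variables do not carry over. Pictures are saved under pics/ and viewed, at most 10 in all, crops included, and the job is handed in when it is done.

Besides the shell and the picture viewer there is one more tool, called after "Call:" as name([rows], argument=value, ...), one row to a line, values as JSON. step_arm: Moves the arm, as the interface text tells. Its arguments: {"type":"object","properties":{"increments":{"type":"array","items":{"type":"object","properties":{"linear":{"type":"array","items":{"type":"number"}},"twist":{"type":"array","items":{"type":"number"}}}}},"jaw":{"type":"number"}},"required":["increments"]}

```bash
mkdir -p pics; ls; python3 - <<'E'
from workcell import robot, camera
import cv2, json
s=robot.sense(); print({k:s[k] for k in('clock','ee_pos','orientation','force','grip_width')}, robot.tip_extent)
for n in('top','side'):
    c=camera(n); cv2.imwrite(f'pics/{n}0.png',cv2.cvtColor(c['pixels'],cv2.COLOR_RGB2BGR))
    print(n,{k:v for k,v in c.items() if k!='pixels'})
E
```

```text
pics
{'clock': 0.0, 'ee_pos': array([257.08257268, 513.98970411, 202.41132957]), 'orientation': array([-1.79934693e+02,  1.88460791e-03,  1.53427120e+02]), 'force': array([-0.58344084, -0.6127883 ,  0.03938061]), 'grip_width': 0.9993563130394201} 8.0
top {'vertical_fov': 47.857409018626264, 'cx': 322.0095424359743, 'cy': 184.42691834311364, 'D': array([0.01810993, 0.        , 0.        , 0.        , 0.        ]), 'xyz': array([ 318.96913549,   18.43894992, 1378.8354304 ]), 'orientation': array([-172.23156287,   -0.21532459,  -90.39817592])}
side {'vertical_fov': 43.79607355674873, 'cx': 328.82759690506936, 'cy': 202.8016820776436, 'D': array([0.04813545, 0.        , 0.        , 0.        , 0.        ]), 'xyz': array([ 669.53343524, -914.60307918, 1160.16282834]), 'orientation': array([-137.48400987,    1.13875232,    8.9394935 ])}
```

View pics/top0.png

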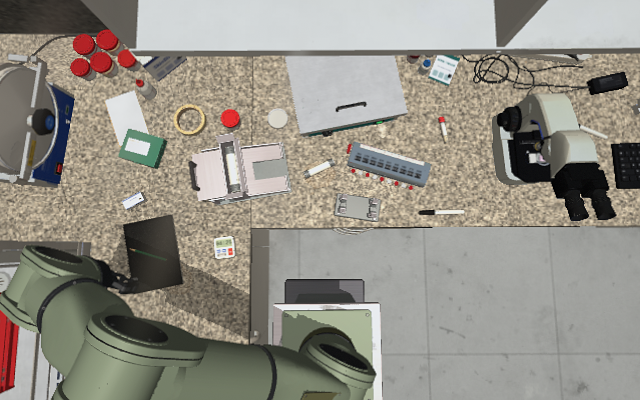

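View pics/side0.png

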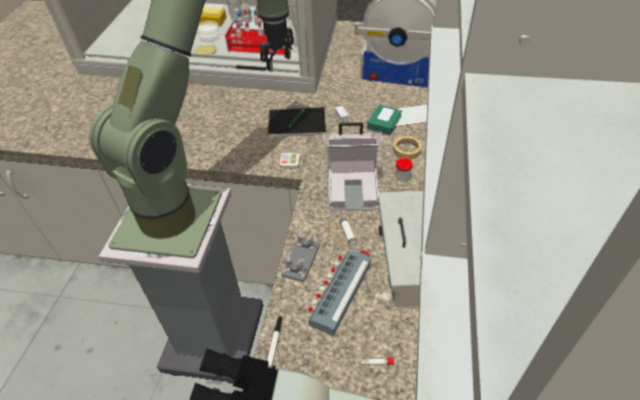

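The top view shows the hopper around (240,168), with the handle at (195,176) on its left (world +y), the chute foot at (288,168) and the stand at (357,207). The lookalike small capsule is at (317,169). I'll enlarge that region next.

```bash
cat > h.py <<'E'
import numpy as np, cv2
from workcell import robot, camera
from scipy.spatial.transform import Rotation as R
def rot(o): return R.from_euler('xyz',o,degrees=True).as_matrix()
def K(c):
    f=200/np.tan(np.radians(c['vertical_fov']/2)); return np.array([[f,0,c['cx']],[0,f,c['cy']],[0,0,1.]])
def ray2z(c,uv,z):
    "world point on plane z for pixel uv"
    n=cv2.undistortPoints(np.float64([[uv]]),K(c),c['D'])[0,0]
    d=rot(c['orientation'])@[n[0],n[1],1]; o=c['xyz']; return o+d*(z-o[2])/d[2]
def proj(c,P):
    M=rot(c['orientation']).T; P=np.atleast_2d(P).astype(float)
    return cv2.projectPoints(P,cv2.Rodrigues(M)[0],-M@c['xyz'],K(c),c['D'])[0][:,0]
def save(c,name,box=None,k=1,pts=None):
    im=cv2.cvtColor(c['pixels'],cv2.COLOR_RGB2BGR)
    x0,y0,x1,y1=box or (0,0,640,400)
    im=cv2.resize(im[y0:y1,x0:x1],None,fx=k,fy=k,interpolation=cv2.INTER_CUBIC)
    if pts is not None:
        for u,v in pts: cv2.circle(im,(int((u-x0+.5)*k),int((v-y0+.5)*k)),2,(0,255,0),-1)
    cv2.imwrite('pics/'+name,im)
E
python3 - <<'E'
from h import *
c=camera('top'); save(c,'top1.png',(180,120,390,230),3.8)
w=camera('wrist'); print({k:v for k,v in w.items() if k!='pixels'})
for n,uv,z in (('handle',(195,176),132),('stand',(357,207),14),('hop',(240,168),91)): print(n,ray2z(c,uv,z))
E
```

```text
{'vertical_fov': 58.394605716167085, 'cx': 316.89948107691237, 'cy': 202.22353749021815, 'D': array([-0.05654824,  0.        ,  0.        ,  0.        ,  0.        ]), 'xyz': array([181.12222187, 552.01849279, 373.51316493]), 'orientation': array([1.61022323e+02, 3.59609017e-02, 6.34576317e+01])}
handle [515.05801998 367.02518281 132.        ]
stand [435.27706996 -93.72964532  14.        ]
hop [544.13431204 249.40900296  91.        ]
```

View pics/top1.png

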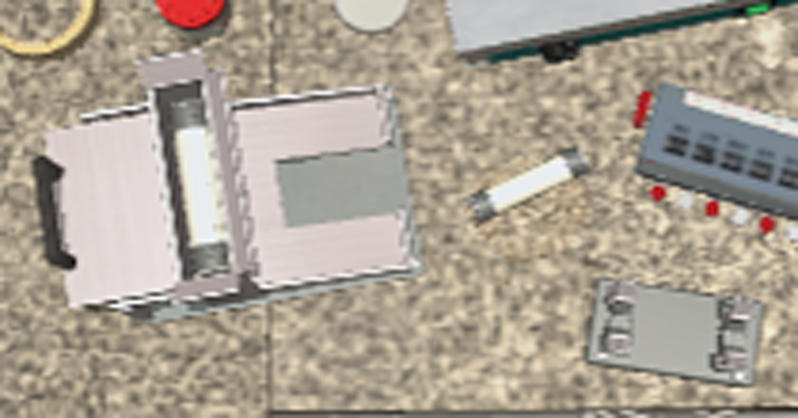

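Crop scale 3.8, offset (180,120). In crop pixels:
- **Handle bar:** (45,165) to (62,262).
- **Capsule in bay:** (187,100) to (210,277).
- **Chute cut-out, inner corners:** (277,160) and (287,226).
- **Stand base corners:** (603,280), (762,303), (750,383), (588,360).

```bash
cat > fit.py <<'E'
from h import *
from scipy.optimize import least_squares
def T(p,P): # p=x,y,yaw(deg)
    a=np.radians(p[2]); P=np.atleast_2d(P).astype(float); o=P.copy()
    o[:,0]=p[0]+np.cos(a)*P[:,0]-np.sin(a)*P[:,1]; o[:,1]=p[1]+np.sin(a)*P[:,0]+np.cos(a)*P[:,1]; return o
def fit(c,P,uv,p0,**k):
    r=least_squares(lambda p:(proj(c,T(p,P))-uv).ravel(),p0,loss='soft_l1',x_scale=[10,10,1]); return r.x,r.fun.reshape(-1,2).round(1).tolist()
E
python3 - <<'E'
from fit import *
c=camera('top'); cr=lambda a:np.array(a,float)/3.8+[180,120]-.4
# hopper w/o handle
P=[[0,0,106],[28,-50,32.7],[-28,-50,32.7]]; uv=cr([[199,189],[277,160],[287,226]])
p,r=fit(c,P,uv,[540,250,7]); print('hopper',p,r)
hb=ray2z(c,cr([53.5,213.5]),132); q=T([0,0,-p[2]],[hb-[p[0],p[1],0]]); print('handle',hb,'in hopper',q)
print('expected handle',T(p,[[0,105,132]]))
P=[[68,35,14],[68,-35,14],[-68,-35,14],[-68,35,14]]; uv=cr([[762,303],[750,383],[588,360],[603,280]])
print('stand',*fit(c,P,uv,[435,-93,-98]))
E
```

```text
hopper [538.15646944 268.11119867   9.69056891] [[0.5, -0.1], [-0.4, -0.2], [-0.1, 0.4]]
handle [515.69047404 370.71800949 132.        ] in hopper [[ -4.87392272 104.92437015 132.        ]]
expected handle [[520.48212112 371.61297359 132.        ]]
stand [435.92279308 -94.89886737 -99.12444052] [[1.0, -0.5], [1.1, 1.2], [-0.8, 0.4], [-1.4, -1.2]]
```

```bash
cat > go.py <<'E'
from h import *
def rel(target,yaw):
    "shift (cm) and twist (10 deg) from measured pose to TCP target, tool down with yaw"
    s=robot.sense(); M=rot(s['orientation'])
    l=M.T@(np.array(target)-s['ee_pos'])/10
    t=R.from_matrix(M.T@rot([180,0,yaw])).as_rotvec(degrees=True)/10
    print('t',round(s['clock'],2),'linear',l.round(2),'twist',t.round(3)); return l,t
E
python3 -c "
from go import *
rel([517.5,371,230],189.7)"
```

```text
t 0.25 linear [-29.69  -1.15  -2.73] twist [-3.000e-03 -1.000e-03 -3.628e+00]
```

Call:
step_arm([
  {"linear": [-3.7, -0.15, -0.35], "twist": [0, 0, -0.45]},
  {"linear": [-7.4, -0.3, -0.7], "twist": [0, 0, -0.9]},
  {"linear": [-11.1, -0.45, -1.0], "twist": [0, 0, -1.35]},
  {"linear": [-14.8, -0.6, -1.35], "twist": [0, 0, -1.8]},
  {"linear": [-18.5, -0.7, -1.7], "twist": [0, 0, -2.25]},
  {"linear": [-22.2, -0.85, -2.0], "twist": [0, 0, -2.7]},
  {"linear": [-26.0, -1.0, -2.4], "twist": [0, 0, -3.2]},
  {"linear": [-29.7, -1.15, -2.7], "twist": [0, 0, -3.63]},
  {"linear": [-29.7, -1.15, -2.7], "twist": [0, 0, -3.63]},
  {"linear": [-29.7, -1.15, -2.7], "twist": [0, 0, -3.63]},
], jaw=5.0)

```text
clock: 1.5
ee_pos: [517.1, 371.4, 229.7]
orientation: [180.0, -0.0, -170.3]
force: [-0.8, -0.2, -0.0]
grip_width: 0.584
grasp_force: 0.0
```

```bash
python3 - <<'E'
from go import *
w=camera('wrist'); save(w,'w1.png',None,1.25)
print(robot.sense()['qpos'],{k:v for k,v in w.items() if k!='pixels'})
print(proj(w,[[515.7,370.7,132],[520.5,371.6,132]]))
E
```

```text
[-32.5900638   45.41133083 -14.23078548  67.62910718  10.8383027
  68.23366222  53.00343991] {'vertical_fov': 58.394605716167085, 'cx': 316.89948107691237, 'cy': 202.22353749021815, 'D': array([-0.05654824,  0.        ,  0.        ,  0.        ,  0.        ]), 'xyz': array([433.4807604 , 357.45390029, 400.6944178 ]), 'orientation': array([ 1.61048551e+02, -4.72437537e-02,  9.97450363e+01])}
[[315.52058644 191.40242578]
 [315.62261767 197.30821265]]
```

View pics/w1.png

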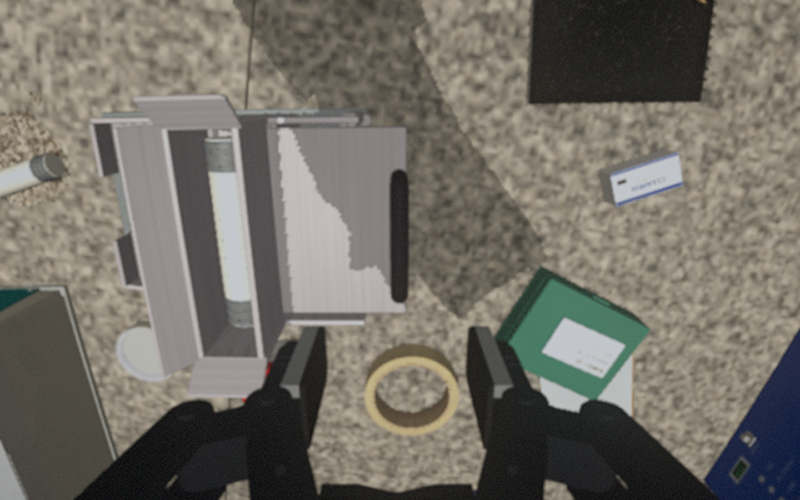

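The wrist view shows the black handle bar running vertically from about (399,170) to (399,303) in the picture (÷1.25 for camera pixels). The capsule is in the bay, and the gate plate is lit to its right.

```bash
python3 - <<'E'
from go import *
w=camera('wrist')
im=w['pixels'].max(2); m=(im<40).astype(np.uint8); m[:,:290]=0; m[:,345:]=0; m[:125]=0; m[260:]=0
n,l,st,ce=cv2.connectedComponentsWithStats(m); i=1+np.argmax(st[1:,4]); print(st[i],ce[i])
pts=np.argwhere(l==i)[:,::-1].astype(float)-0
rows=[(pts[np.abs(pts[:,1]-v)<=3][:,0].mean(),v) for v in (145,165,190,215,235)]
for r in rows: print(r,ray2z(w,r,132).round(1))
a=ray2z(w,rows[0],132);b=ray2z(w,rows[-1],132);d=b-a;print('yaw',np.degrees(np.arctan2(d[1],d[0])))
for v in (st[i][1],st[i][1]+st[i][3]): print('end',ray2z(w,(ce[i][0],v),132).round(1))
E
```

```text
[313 137  13  60 340] [319.34117647 159.10882353]
(np.float64(318.7916666666667), 145) [479.  367.2 132. ]
(np.float64(319.1136363636364), 165) [494.2 370.1 132. ]
(np.float64(323.26666666666665), 190) [513.4 376.8 132. ]
(np.float64(nan), 215) [nan nan nan]
(np.float64(nan), 235) [nan nan nan]
yaw nan
end [473.  366.6 132. ]
end [519.6 374.7 132. ]<stdin>:6: RuntimeWarning: Mean of empty slice.
  ret = ret.dtype.type(ret / rcount)
```

```bash
python3 - <<'E'
from go import *
w=camera('wrist')
im=w['pixels'].max(2).astype(int)
print(im[190,300:340].tolist()); print(im[225,300:340].tolist()); print(im[150,300:340].tolist())
E
```

```text
[139, 137, 134, 135, 136, 134, 135, 134, 136, 138, 129, 102, 61, 40, 39, 40, 42, 39, 43, 44, 44, 44, 43, 42, 38, 49, 73, 92, 98, 99, 96, 96, 102, 101, 101, 107, 105, 102, 102, 94]
[183, 185, 184, 183, 183, 181, 181, 181, 176, 162, 143, 116, 71, 45, 42, 45, 42, 47, 45, 46, 44, 45, 43, 37, 38, 63, 90, 109, 107, 105, 108, 118, 133, 143, 146, 149, 146, 143, 134, 129]
[136, 137, 136, 134, 134, 135, 136, 135, 134, 135, 123, 95, 54, 39, 32, 40, 39, 40, 43, 35, 41, 40, 40, 37, 31, 47, 70, 99, 110, 119, 118, 115, 117, 114, 110, 106, 112, 112, 115, 117]
```

```bash
python3 - <<'E'
from go import *
w=camera('wrist')
a=ray2z(w,(318.8,150),132);b=ray2z(w,(318.5,225),132);d=b-a
print('yaw',np.degrees(np.arctan2(d[1],d[0])))
e=[ray2z(w,(318.8,v),132) for v in(136,242)];print(e,(e[0]+e[1])/2)
hc=(e[0]+e[1])/2
rel([hc[0],hc[1],121],189.7)
E
```

```text
yaw 9.678345096975253
[array([472.47543647, 366.09679825, 132.        ]), array([558.36769284, 381.09666656, 132.        ])] [515.42156465 373.59673241 132.        ]
t 1.7 linear [ 0.13  0.22 10.9 ] twist [ 0.    -0.     0.007]
```

Call:
step_arm([
  {"linear": [0.1, 0.2, 3], "twist": [0, 0, 0]},
  {"linear": [0.1, 0.2, 6], "twist": [0, 0, 0]},
  {"linear": [0.1, 0.2, 8.5], "twist": [0, 0, 0]},
  {"linear": [0.1, 0.2, 10.5], "twist": [0, 0, 0]},
  {"linear": [0.1, 0.2, 10.9], "twist": [0, 0, 0]},
  {"linear": [0.1, 0.2, 10.9], "twist": [0, 0, 0]},
])

```text
clock: 2.45
ee_pos: [516.3, 373.2, 121.4]
orientation: [180.0, 0.0, -170.3]
force: [0.0, 0.7, 0.4]
grip_width: 0.585
grasp_force: 0.0
```

Call:
step_arm([
  {"linear": [0, 0, 0]},
  {"linear": [0, 0, 0]},
  {"linear": [0, 0, 0]},
  {"linear": [0, 0, 0]},
  {"linear": [0, 0, 0]},
], jaw=0.6)

```text
$.increments[0]: bad value
```

Call:
step_arm([
  {"linear": [0, 0, 0], "twist": [0, 0, 0]},
  {"linear": [0, 0, 0], "twist": [0, 0, 0]},
  {"linear": [0, 0, 0], "twist": [0, 0, 0]},
  {"linear": [0, 0, 0], "twist": [0, 0, 0]},
  {"linear": [0, 0, 0], "twist": [0, 0, 0]},
], jaw=0.6)

```text
clock: 3.08
ee_pos: [516.4, 372.9, 120.9]
orientation: [-180.0, -0.0, -170.3]
force: [-0.0, 0.3, 0.5]
grip_width: 0.069
grasp_force: 0.0
```

```bash
python3 - <<'E'
from go import *
w=camera('wrist'); print(robot.sense()['grip_width'],robot.sense()['grasp_force']); save(w,'w2.png',None,1.25)
E
```

```text
0.07229694744117326 0.0
```

View pics/w2.png

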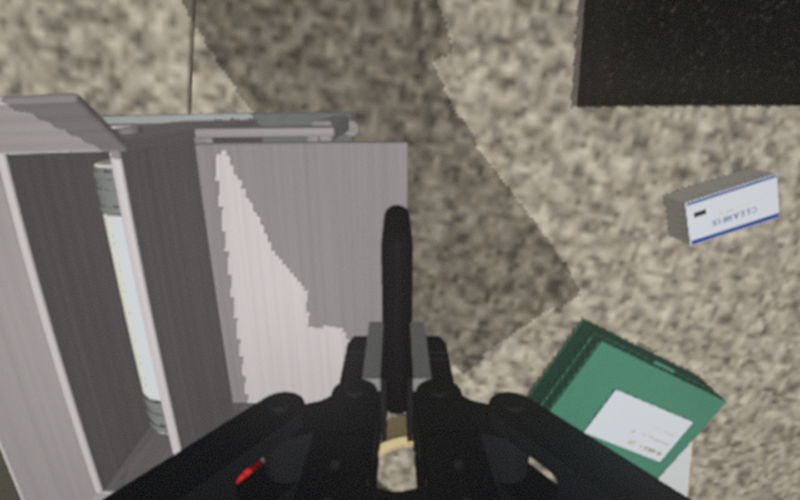

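The bar sits between the pads, at (397,205)–(397,410) in the picture with the pads at x≈375 and x≈420. No force shows yet, so I'll close further.

Call:
step_arm([
  {"linear": [0, 0, 0], "twist": [0, 0, 0]},
  {"linear": [0, 0, 0], "twist": [0, 0, 0]},
  {"linear": [0, 0, 0], "twist": [0, 0, 0]},
  {"linear": [0, 0, 0], "twist": [0, 0, 0]},
], jaw=0)

```text
clock: 3.62
ee_pos: [516.4, 372.8, 120.9]
orientation: [-180.0, -0.0, -170.3]
force: [-0.3, 0.6, 0.5]
grip_width: 0.003
grasp_force: 0.0
```

```bash
python3 - <<'E'
from go import *
w=camera('wrist'); s=robot.sense()
print(w['xyz'],s['ee_pos'])
for v in (164,328): print(v,[ray2z(w,(317.6,v),z).round(1) for z in (92,132,150)])
M=rot(s['orientation'])
for z in(8,0,-11,-30): print('tool z',z,proj(w,s['ee_pos']+M@np.array([0,0,z]))*1.25)
save(w,'w3.png',(240,200,400,320),5)
E
```

```text
[432.6274189  358.88712136 291.83469003] [516.35909092 372.89460664 120.88160637]
164 [array([477.6, 367.1,  92. ]), array([468.6, 365.5, 132. ]), array([464.6, 364.7, 150. ])]
328 [array([589.1, 386.4,  92. ]), array([557.8, 380.9, 132. ]), array([543.7, 378.4, 150. ])]
tool z 8 [[395.01700017 302.85401643]]
tool z 0 [[394.98492658 310.98963526]]
tool z -11 [[394.93651165 323.28688862]]
tool z -30 [[394.83862022 348.21274349]]
```

View pics/w3.png

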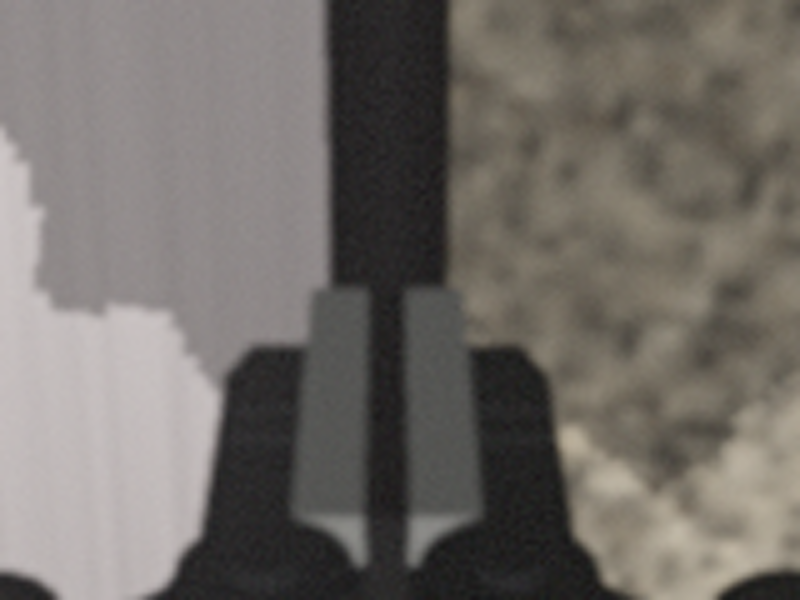

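The pads look closed above or in front of the bar, with the pad tips at (385,285) in the crop. I'll check the height in the side view.

```bash
python3 - <<'E'
from go import *
c=camera('side'); s=robot.sense(); p=s['ee_pos']
pts=proj(c,[p+[0,0,-8],p+[0,0,11],p+[0,0,65]]); print(pts)
u,v=pts[1].astype(int)
save(c,'s1.png',(u-50,v-45,u+50,v+30),8)
print('crop origin',u-50,v-45)
E
```

```text
[[349.86335976 127.76417279]
 [349.93144717 123.19281608]
 [350.13259065 109.75017327]]
crop origin 299 78
```

View pics/s1.png

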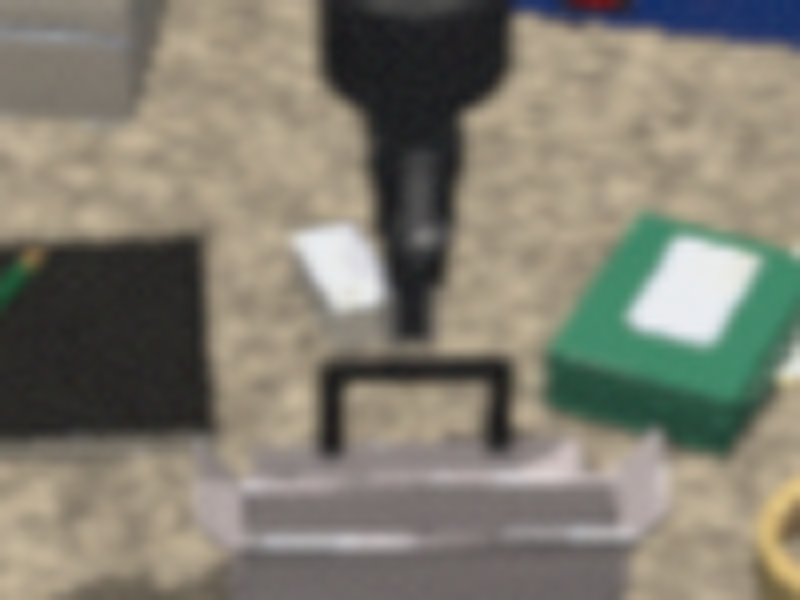

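The side view shows the fingertips at crop (415,340), above the handle bar at (420,365). The pads therefore end about 24 mm behind the reported TCP, not 8 mm ahead of it. The finger scale in the first wrist picture gives the same figure, so I go 32 mm lower, watching the force.

Call:
step_arm([
  {"linear": [0, 0, 0], "twist": [0, 0, 0]},
  {"linear": [0, 0, 0], "twist": [0, 0, 0]},
  {"linear": [0, 0, 0], "twist": [0, 0, 0]},
  {"linear": [0, 0, 0.8], "twist": [0, 0, 0]},
  {"linear": [0, 0, 1.6], "twist": [0, 0, 0]},
  {"linear": [0, 0, 2.4], "twist": [0, 0, 0]},
  {"linear": [0, 0, 2.8], "twist": [0, 0, 0]},
  {"linear": [0, 0, 2.8], "twist": [0, 0, 0]},
], jaw=4.0)

```text
clock: 4.72
ee_pos: [516.3, 372.8, 92.6]
orientation: [-180.0, -0.0, -170.3]
force: [0.8, -0.4, 0.3]
grip_width: 0.469
grasp_force: 0.0
```

Call:
step_arm([
  {"linear": [0, 0, 0], "twist": [0, 0, 0]},
  {"linear": [0, 0, 0], "twist": [0, 0, 0]},
  {"linear": [0, 0, 0], "twist": [0, 0, 0]},
  {"linear": [0, 0, 0], "twist": [0, 0, 0]},
  {"linear": [0, 0, 0], "twist": [0, 0, 0]},
], jaw=0.5)

```text
clock: 5.35
ee_pos: [516.5, 373.0, 93.3]
orientation: [180.0, 0.0, -170.3]
force: [-1.3, -1.0, 5.9]
grip_width: 0.115
grasp_force: 58.6
```

Call:
step_arm([
  {"linear": [0, 0, 0], "twist": [0, 0, 0]},
  {"linear": [0, 0, 0], "twist": [0, 0, 0]},
  {"linear": [0, 0, 0.4], "twist": [0, 0, 0]},
  {"linear": [0, 0, 0.8], "twist": [0, 0, 0]},
  {"linear": [0, 0, 0.8], "twist": [0, 0, 0]},
], jaw=3.0)

```text
clock: 5.98
ee_pos: [516.2, 372.8, 84.4]
orientation: [-180.0, -0.0, -170.3]
force: [-0.2, 0.3, -0.1]
grip_width: 0.351
grasp_force: 0.0
```

Call:
step_arm([
  {"linear": [0, 0, 0], "twist": [0, 0, 0]},
  {"linear": [0, 0, 0], "twist": [0, 0, 0]},
  {"linear": [0, 0, 0], "twist": [0, 0, 0]},
  {"linear": [0, 0, 0], "twist": [0, 0, 0]},
], jaw=0.5)

```text
clock: 6.48
ee_pos: [516.4, 372.9, 85.0]
orientation: [180.0, 0.0, -170.3]
force: [-0.7, 0.3, 3.6]
grip_width: 0.119
grasp_force: 58.4
```

Call:
step_arm([
  {"linear": [0, 0.6, 0], "twist": [0, 0, 0]},
  {"linear": [0, 1.3, 0], "twist": [0, 0, 0]},
  {"linear": [0, 2.0, 0], "twist": [0, 0, 0]},
  {"linear": [0, 2.7, 0], "twist": [0, 0, 0]},
  {"linear": [0, 3.4, 0], "twist": [0, 0, 0]},
  {"linear": [0, 3.9, 0], "twist": [0, 0, 0]},
  {"linear": [0, 3.9, 0], "twist": [0, 0, 0]},
])

```text
clock: 7.35
ee_pos: [509.5, 412.3, 85.0]
orientation: [180.0, 0.0, -170.2]
force: [-0.3, 2.5, 4.1]
grip_width: 0.118
grasp_force: 58.8
```

Call:
step_arm([
  {"linear": [0, 0.15, 0], "twist": [0, 0, 0]},
  {"linear": [0, 0.3, 0], "twist": [0, 0, 0]},
  {"linear": [0, 0.45, 0], "twist": [0, 0, 0]},
  {"linear": [0, 0.45, 0], "twist": [0, 0, 0]},
])

```text
clock: 7.85
ee_pos: [509.4, 413.2, 84.9]
orientation: [-179.7, -0.1, -170.3]
force: [-4.8, -16.0, 11.7]
grip_width: 0.117
grasp_force: 59.9
```

Call:
step_arm([
  {"linear": [0, -0.3, 0], "twist": [0, 0, 0]},
  {"linear": [0, -0.3, 0], "twist": [0, 0, 0]},
])

```text
clock: 8.1
ee_pos: [509.4, 412.8, 85.0]
orientation: [-180.0, -0.0, -170.3]
force: [-1.8, -1.6, 6.0]
grip_width: 0.122
grasp_force: 59.4
```

Call:
step_arm([
  {"linear": [0, 0, 0], "twist": [0, 0, 0]},
  {"linear": [0, 0, 0], "twist": [0, 0, 0]},
  {"linear": [0, 0, -2], "twist": [0, 0, 0]},
  {"linear": [0, 0, -6], "twist": [0, 0, 0]},
  {"linear": [0, 0, -11], "twist": [0, 0, 0]},
  {"linear": [0, 0, -16], "twist": [0, 0, 0]},
], jaw=4.0)

```text
clock: 8.85
ee_pos: [509.4, 412.7, 246.5]
orientation: [-180.0, -0.0, -170.3]
force: [-1.0, 0.1, -0.3]
grip_width: 0.47
grasp_force: 0.0
```

```bash
python3 - <<'E'
from go import *
c=camera('top'); save(c,'top2.png',(180,110,390,230),3.8)
print(robot.sense()['clock'])
E
```

```text
8.9
```

View pics/top2.png

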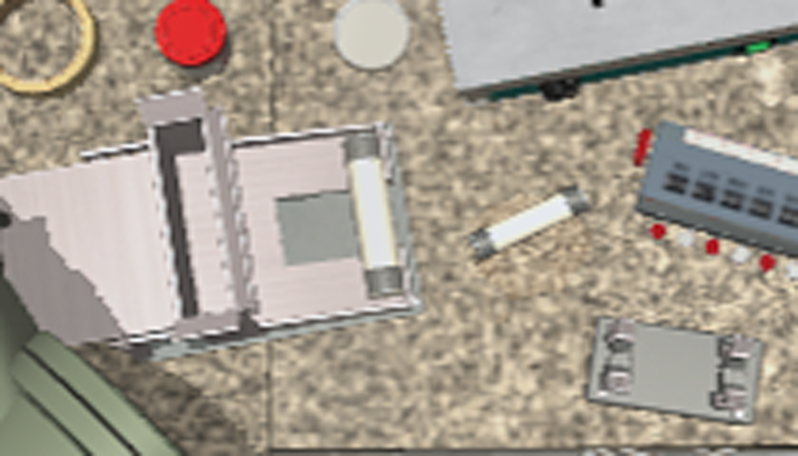

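The capsule rests at the chute foot, with its ends near crop (361,137) and (387,294), and the gate is out. Next I go above it.

```bash
python3 - <<'E'
from go import *
from fit import T
c=camera('top'); cr=lambda a:np.array(a,float)/3.8+[180,110]-.4
a=ray2z(c,cr([361.5,136.5]),32);b=ray2z(c,cr([387,293.5]),32); m=(a+b)/2; d=a-b
print(a,b,m,'len',np.linalg.norm(d),'yaw',np.degrees(np.arctan2(d[1],d[0])))
print('model',T([534,268.5,9.7],[[0,-123,30]]))
rel([m[0],m[1],140],189.7)
E
```

```text
[623.33972884 155.44505039  32.        ] [496.12874903 134.34889909  32.        ] [559.73423894 144.89697474  32.        ] len 128.94836557451498 yaw 9.416004764083093
model [[554.72419369 147.2584733   30.        ]]
t 8.95 linear [ -0.23 -27.4   10.89] twist [0.023 0.035 0.001]
```

Call:
step_arm([
  {"linear": [0, -4, 0], "twist": [0, 0, 0]},
  {"linear": [0, -9, 0], "twist": [0, 0, 0]},
  {"linear": [-0.1, -14, 0], "twist": [0, 0, 0]},
  {"linear": [-0.2, -19, 0], "twist": [0, 0, 0]},
  {"linear": [-0.2, -24, 1], "twist": [0, 0, 0]},
  {"linear": [-0.2, -27.4, 4], "twist": [0, 0, 0]},
  {"linear": [-0.2, -27.4, 8], "twist": [0, 0, 0]},
  {"linear": [-0.2, -27.4, 10.9], "twist": [0, 0, 0]},
  {"linear": [-0.2, -27.4, 10.9], "twist": [0, 0, 0]},
], jaw=6.0)

```text
clock: 10.07
ee_pos: [557.0, 142.8, 134.5]
orientation: [-180.0, -0.2, -170.3]
force: [0.1, -0.1, 0.8]
grip_width: 0.701
grasp_force: 0.0
```

```bash
python3 - <<'E'
from go import *
w=camera('wrist'); save(w,'w4.png',None,1.25)
print(robot.sense()['qpos'].round(1),robot.sense()['ee_pos'],w['xyz'],w['orientation'])
print(proj(w,[559.7,144.9,30])*1.25)
E
```

```text
[-10.4  45.7 -14.2  89.5  14.   46.6  69.5] [557.66835886 143.13967494 135.93927159] [473.72225067 128.98593883 305.67451088] [ 1.61187273e+02 -1.48306720e-02  9.97652551e+01]
[[397.71684342 243.28264927]]
```

View pics/w4.png

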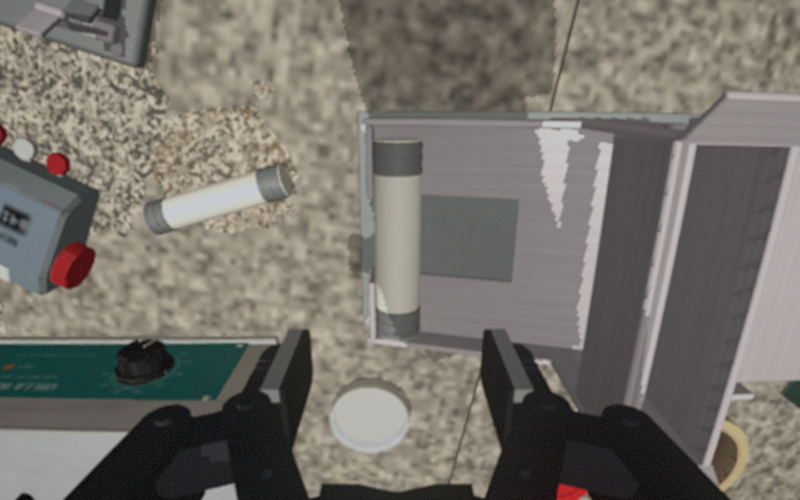

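The capsule is at columns 374–421, rows 139–338 (picture pixels), and the cut-out beside it spans rows 197–280.

```bash
python3 - <<'E'
from go import *
w=camera('wrist')
f=lambda u,v,z: ray2z(w,(u/1.25,v/1.25),z).round(1)
print('far',f(398,338,45),'near',f(398,139,45),f(398,139,30))
print('bands',f(397.5,176,45),f(397.5,308,45))
print('L/R edges mid',f(374,240,30),f(421,240,30))
print('slot',f(517,199,32.7),f(514,281,32.7))
a,b=f(397.5,150,45),f(397.5,325,45);print('yaw',np.degrees(np.arctan2(b[1]-a[1],b[0]-a[0])))
rel([558.5,144.8,-5],189.7)
E
```

```text
far [621.4 155.9  45. ] near [494.8 134.   45. ] [495.9 134.2  30. ]
bands [515.7 137.3  45. ] [599.8 151.9  45. ]
L/R edges mid [561.5 129.8  30. ] [556.4 159.9  30. ]
slot [519.  213.8  32.7] [573.1 226.   32.7]
yaw 9.863628561992233
t 10.18 linear [-0.06  0.14 14.17] twist [0.    0.004 0.003]
```

Call:
step_arm([
  {"linear": [0, 0.1, 4], "twist": [0, 0, 0]},
  {"linear": [0, 0.1, 8], "twist": [0, 0, 0]},
  {"linear": [0, 0.1, 11], "twist": [0, 0, 0]},
  {"linear": [0, 0.1, 13], "twist": [0, 0, 0]},
  {"linear": [0, 0.1, 14], "twist": [0, 0, 0]},
  {"linear": [0, 0.1, 14.5], "twist": [0, 0, 0]},
  {"linear": [0, 0.1, 14.8], "twist": [0, 0, 0]},
  {"linear": [0, 0.1, 14.8], "twist": [0, 0, 0]},
  {"linear": [0, 0.1, 14.8], "twist": [0, 0, 0]},
])

```text
clock: 11.3
ee_pos: [557.8, 144.1, -11.7]
orientation: [-180.0, 0.0, -170.3]
force: [0.8, 0.2, 0.1]
grip_width: 0.701
grasp_force: 0.0
```

Call:
step_arm([
  {"linear": [0, 0, 0], "twist": [0, 0, 0]},
  {"linear": [0, 0, 0], "twist": [0, 0, 0]},
  {"linear": [0, 0, 0], "twist": [0, 0, 0]},
  {"linear": [0, 0, 0], "twist": [0, 0, 0]},
  {"linear": [0, 0, 0], "twist": [0, 0, 0]},
], jaw=1.5)

```text
clock: 11.92
ee_pos: [557.7, 144.0, -11.7]
orientation: [-180.0, 0.0, -170.3]
force: [-0.8, -0.4, 7.0]
grip_width: 0.327
grasp_force: 58.7
```

Call:
step_arm([
  {"linear": [0, 0, -0.5], "twist": [0, 0, 0]},
  {"linear": [0, 0, -2], "twist": [0, 0, 0]},
  {"linear": [0, 0, -5], "twist": [0, 0, 0]},
  {"linear": [0, 0, -9], "twist": [0, 0, 0]},
  {"linear": [0, 0, -13], "twist": [0, 0, 0]},
  {"linear": [0, 0, -15.2], "twist": [0, 0, 0]},
  {"linear": [0, 0, -15.2], "twist": [0, 0, 0]},
])

```text
clock: 12.8
ee_pos: [558.2, 144.2, 142.0]
orientation: [180.0, 0.2, -170.3]
force: [0.4, 0.1, -0.9]
grip_width: 0.326
grasp_force: 59.3
```

Call:
step_arm([
  {"linear": [0.7, -2, 0], "twist": [0, 0, 0.9]},
  {"linear": [1.5, -4.3, 0], "twist": [0, 0, 1.8]},
  {"linear": [2.3, -6.6, 0], "twist": [0, 0, 2.7]},
  {"linear": [3.1, -8.9, 0], "twist": [0, 0, 3.6]},
  {"linear": [3.9, -11.2, 0], "twist": [0, 0, 4.5]},
  {"linear": [4.7, -13.5, 0], "twist": [0, 0, 5.4]},
  {"linear": [5.5, -15.8, 0], "twist": [0, 0, 6.3]},
  {"linear": [6.3, -18.1, 0], "twist": [0, 0, 7.2]},
  {"linear": [7.1, -20.4, 0], "twist": [0, 0, 8.1]},
  {"linear": [7.9, -22.7, 0], "twist": [0, 0, 9.1]},
  {"linear": [8.6, -24.8, 0], "twist": [0, 0, 10.0]},
  {"linear": [9.1, -25.9, 0], "twist": [0, 0, 10.87]},
])

```text
clock: 14.3
ee_pos: [511.0, -127.7, 139.5]
orientation: [-180.0, 0.0, 80.7]
force: [0.7, 0.4, -0.7]
grip_width: 0.33
grasp_force: 59.3
```

Call:
step_arm([
  {"linear": [0, 0, 0], "twist": [0, 0, 0]},
  {"linear": [0, 0, 0], "twist": [0, 0, 0]},
])

```text
clock: 14.55
ee_pos: [511.7, -125.8, 139.7]
orientation: [-180.0, -0.0, 81.3]
force: [-0.6, 0.1, -0.6]
grip_width: 0.328
grasp_force: 59.3
```

```bash
python3 - <<'E'
from go import *
w=camera('wrist'); s=robot.sense(); print(s['clock'],s['ee_pos'],s['orientation'],s['grip_width'],s['grasp_force'],w['xyz'],w['orientation'])
from fit import T
pr=proj(w,T([436,-95,-99],[[68,35,14],[68,-35,14],[-68,-35,14],[-68,35,14]])); print(pr)
lo=np.clip(pr.min(0)-30,0,[500,300]).astype(int); hi=np.minimum(pr.max(0)+30,[640,400]).astype(int)
k=min(800/(hi[0]-lo[0]),600/(hi[1]-lo[1])); print(lo,hi,k)
save(w,'w5.png',(lo[0],lo[1],hi[0],hi[1]),k)
import pickle; pickle.dump(w,open('w5.pkl','wb'))
E
```

```text
14.6 [ 511.70336742 -125.85051509  139.73062601] [-1.79975743e+02 -1.50130235e-02  8.12398055e+01] 0.33154762726566483 59.301981925964355 [523.67276652 -42.54876982 310.67858294] [ 1.61014547e+02  7.29632501e-02 -8.70111028e+00]
[[268.68640341 234.77135202]
 [192.20066606 234.17111755]
 [174.66980145  77.02070431]
 [262.34798456  76.49922817]]
[144  46] [298 264] 2.7522935779816513
```

```bash
python3 - <<'E'
from go import *
import pickle; w=pickle.load(open('w5.pkl','rb')); save(w,'w6.png',(145,50,375,265),2.75)
E
```

```text
(no output)
```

View pics/w6.png

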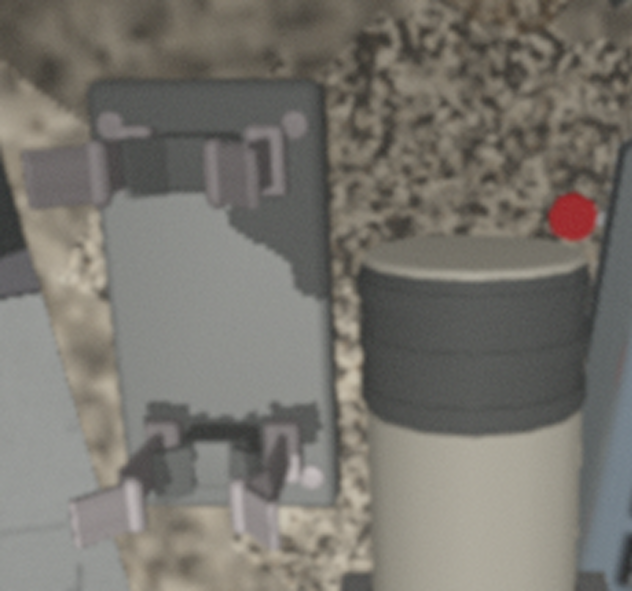

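The crop (scale 2.75, offset (145,50)) shows the stand beside the held capsule:
- **Lip inner edges, upper prong pair:** (106,173) and (205,173).
- **Lip inner edges, lower prong pair:** about (142,508) and (232,508).
- **Base corners:** (91,82), (323,82) and roughly (336,505).
- **Capsule end face centre:** (475,258).

```bash
python3 - <<'E'
from go import *
from fit import *
import pickle; w=pickle.load(open('w5.pkl','rb'))
cr=lambda a:np.array(a,float)/2.75+[145,50]-.4
L=[ray2z(w,cr(p),60) for p in ((106,173),(205,173),(142,508),(232,508))]
a=(L[0]+L[1])/2;b=(L[2]+L[3])/2;d=b-a
print('gaps',np.linalg.norm(L[0]-L[1]),np.linalg.norm(L[2]-L[3]),'sep',np.linalg.norm(d),'mid',(a+b)/2,'yaw',np.degrees(np.arctan2(d[1],d[0])))
# base: stand +x end is -y world
P=[[-68,-35,14],[-68,35,14],[68,35,14]];  
print('base',*fit(w,P,cr([[91,82],[320,82],[331,505]]),[436,-95,-99]))
ps=np.array([511.703,-125.85,139.73]); M=rot([180,0,81.24])
print('capsule end in tool',M.T@(ray2z(w,cr((475,258)),181.4)-ps))
ctr=(a+b)/2; rel([ctr[0],ctr[1],70],np.degrees(np.arctan2(-d[1],-d[0])))
E
```

```text
gaps 25.077086839509214 25.43195366788699 sep 91.41982744879344 mid [434.22664335 -96.31219846  60.        ] yaw -99.02197279530367
base [433.92690107 -96.32078003 -99.96982936] [[-3.7, -1.0], [0.6, 0.0], [0.5, 3.7]]
capsule end in tool [ 62.19236006  -0.84345859 -41.67      ]
t 14.6 linear [ 1.74 -8.1   6.98] twist [-0.002 -0.001  0.026]
```

Call:
step_arm([
  {"linear": [0.6, -2.5, 0], "twist": [0, 0, 0]},
  {"linear": [1.3, -5.5, 0], "twist": [0, 0, 0]},
  {"linear": [1.94, -8.05, 0], "twist": [0, 0, 0.026]},
  {"linear": [1.94, -8.05, 3], "twist": [0, 0, 0.026]},
  {"linear": [1.94, -8.05, 6], "twist": [0, 0, 0.026]},
  {"linear": [1.94, -8.05, 7], "twist": [0, 0, 0.026]},
  {"linear": [1.94, -8.05, 7], "twist": [0, 0, 0.026]},
  {"linear": [1.94, -8.05, 7], "twist": [0, 0, 0.026]},
])

```text
clock: 15.6
ee_pos: [435.6, -94.9, 70.7]
orientation: [179.9, 0.0, 80.8]
force: [0.3, -0.8, -1.7]
grip_width: 0.328
grasp_force: 59.4
```

```bash
python3 - <<'E'
from go import *
M=rot([180,0,81]); rel(np.array([434.2,-96.3,8.3])+M@np.array([2,.5,0]),81)
print(robot.sense()['ee_pos'],robot.sense()['force'])
E
```

```text
t 15.6 linear [ 0.04 -0.07  6.24] twist [ 0.006  0.    -0.02 ]
[435.5946116  -94.87636358  70.73804516] [ 0.33730326 -0.83281524 -1.71684978]
```

Call:
step_arm([
  {"linear": [0, -0.05, 1.5], "twist": [0, 0, 0]},
  {"linear": [0, -0.05, 2.8], "twist": [0, 0, 0]},
  {"linear": [0, -0.05, 3.5], "twist": [0, 0, 0]},
  {"linear": [0, -0.05, 4.0], "twist": [0, 0, 0]},
  {"linear": [0, -0.05, 4.0], "twist": [0, 0, 0]},
])

```text
clock: 16.23
ee_pos: [435.2, -94.9, 29.9]
orientation: [179.9, 0.0, 80.8]
force: [2.8, -0.3, -0.9]
grip_width: 0.33
grasp_force: 59.5
```

Call:
step_arm([
  {"linear": [0, 0, 0.3], "twist": [0, 0, 0]},
  {"linear": [0, 0, 0.6], "twist": [0, 0, 0]},
  {"linear": [0, 0, 0.8], "twist": [0, 0, 0]},
  {"linear": [0, 0, 0.8], "twist": [0, 0, 0]},
])

```text
clock: 16.73
ee_pos: [435.4, -95.0, 22.4]
orientation: [179.9, 0.0, 80.8]
force: [2.9, -1.1, 5.5]
grip_width: 0.33
grasp_force: 60.2
```

Call:
step_arm([
  {"linear": [0, 0.08, 0.3], "twist": [0, 0, 0]},
  {"linear": [0, 0.08, 0.6], "twist": [0, 0, 0]},
  {"linear": [0, 0.08, 0.9], "twist": [0, 0, 0]},
  {"linear": [0, 0.08, 1.2], "twist": [0, 0, 0]},
  {"linear": [0, 0.08, 1.2], "twist": [0, 0, 0]},
])

```text
clock: 17.35
ee_pos: [435.7, -95.0, 9.7]
orientation: [180.0, 0.0, 80.8]
force: [4.7, 0.2, -10.7]
grip_width: 0.331
grasp_force: 59.7
```

Call:
step_arm([
  {"linear": [0, 0, 0.1], "twist": [0, 0, 0]},
  {"linear": [0, 0, 0.2], "twist": [0, 0, 0]},
  {"linear": [0, 0, 0.2], "twist": [0, 0, 0]},
])

```text
clock: 17.73
ee_pos: [436.0, -95.0, 8.4]
orientation: [179.9, 0.0, 80.8]
force: [4.1, -1.3, 8.9]
grip_width: 0.329
grasp_force: 61.8
```

Call:
step_arm([
  {"linear": [0, 0, 0], "twist": [0, 0, 0]},
  {"linear": [0, 0, 0], "twist": [0, 0, 0]},
  {"linear": [0, 0, 0], "twist": [0, 0, 0]},
  {"linear": [0, 0, 0], "twist": [0, 0, 0]},
  {"linear": [0, 0, -2], "twist": [0, 0, 0]},
  {"linear": [0, 0, -6], "twist": [0, 0, 0]},
  {"linear": [0, 0, -11], "twist": [0, 0, 0]},
  {"linear": [0, 0, -15], "twist": [0, 0, 0]},
  {"linear": [0, 0, -15], "twist": [0, 0, 0]},
  {"linear": [0, 0, -15], "twist": [0, 0, 0]},
], jaw=6.0)

```text
clock: 18.98
ee_pos: [435.3, -94.8, 157.5]
orientation: [-180.0, 0.0, 80.8]
force: [0.4, -0.5, 0.3]
grip_width: 0.701
grasp_force: 0.0
```

```bash
python3 - <<'E'
from go import *
from fit import T
w=camera('wrist'); c=camera('top'); s=robot.sense(); print(s['clock'],s['ee_pos'],s['force'])
import pickle; pickle.dump((w,c),open('end.pkl','wb')); save(w,'end.png',None,1.25)
# capsule axis top line (z=65) profile in the wrist image: brightness along it, position in stand x
p=[434.2,-96.3,-99.0]
xs=np.arange(-85,86,3.); g=w['pixels'].mean(2)
for off in(0,):
    uv=proj(w,T(p,[[x,off,65] for x in xs])); val=cv2.remap(g.astype(np.float32),uv[:,0].astype(np.float32),uv[:,1].astype(np.float32),1)[:,0]
    print([(int(x),int(v)) for x,v in zip(xs,val)])
ys=np.arange(-30,31,2.)
uv=proj(w,T(p,[[0,y,50] for y in ys])); val=cv2.remap(g.astype(np.float32),uv[:,0].astype(np.float32),uv[:,1].astype(np.float32),1)[:,0]
print([(int(x),int(v)) for x,v in zip(ys,val)])
E
```

```text
19.075 [435.03926251 -94.83839259 157.09485367] [-0.00489079 -0.28500579 -0.58212962]
[(-85, 110), (-82, 116), (-79, 108), (-76, 92), (-73, 91), (-70, 82), (-67, 103), (-64, 140), (-61, 92), (-58, 90), (-55, 91), (-52, 94), (-49, 92), (-46, 93), (-43, 167), (-40, 168), (-37, 169), (-34, 168), (-31, 168), (-28, 169), (-25, 168), (-22, 168), (-19, 168), (-16, 168), (-13, 169), (-10, 170), (-7, 169), (-4, 170), (-1, 186), (2, 204), (5, 204), (8, 205), (11, 204), (14, 205), (17, 204), (20, 205), (23, 204), (26, 204), (29, 205), (32, 205), (35, 205), (38, 204), (41, 205), (44, 180), (47, 133), (50, 138), (53, 131), (56, 137), (59, 125), (62, 134), (65, 164), (68, 139), (71, 144), (74, 150), (77, 145), (80, 143), (83, 142)]
[(-30, 106), (-28, 133), (-26, 147), (-24, 148), (-22, 147), (-20, 147), (-18, 148), (-16, 147), (-14, 148), (-12, 175), (-10, 191), (-8, 179), (-6, 159), (-4, 165), (-2, 167), (0, 170), (2, 169), (4, 166), (6, 164), (8, 161), (10, 157), (12, 148), (14, 137), (16, 141), (18, 146), (20, 145), (22, 145), (24, 145), (26, 145), (28, 138), (30, 117)]
```

```bash
python3 - <<'E'
from go import *
from fit import T
import pickle; w,c=pickle.load(open('end.pkl','rb')); g=c['pixels'].max(2).astype(np.float32)
# handle profile along hopper y at z=132 (dark bar), hopper origin from the closed-bar geometry
for x in(-25,-5,15):
    ys=np.arange(130,176,2.); uv=proj(c,T([537.6,269.2,9.7],[[x,y,132] for y in ys])).astype(np.float32)
    v=cv2.remap(g,uv[:,0],uv[:,1],1)[:,0]; print(x,[(int(a),int(b)) for a,b in zip(ys,v)])
E
```

```text
-25 [(130, 218), (132, 217), (134, 215), (136, 206), (138, 170), (140, 133), (142, 97), (144, 72), (146, 67), (148, 71), (150, 71), (152, 81), (154, 108), (156, 151), (158, 150), (160, 150), (162, 155), (164, 177), (166, 195), (168, 206), (170, 196), (172, 175), (174, 158)]
-5 [(130, 219), (132, 219), (134, 217), (136, 210), (138, 172), (140, 133), (142, 97), (144, 70), (146, 63), (148, 66), (150, 64), (152, 80), (154, 115), (156, 178), (158, 198), (160, 202), (162, 195), (164, 169), (166, 162), (168, 168), (170, 179), (172, 188), (174, 181)]
15 [(130, 220), (132, 215), (134, 202), (136, 159), (138, 143), (140, 127), (142, 79), (144, 62), (146, 56), (148, 58), (150, 58), (152, 77), (154, 115), (156, 177), (158, 184), (160, 179), (162, 169), (164, 152), (166, 139), (168, 138), (170, 171), (172, 172), (174, 158)]
```

```bash
python3 -c "
from workcell import close_job
print(close_job())"
```

```text
the job is handed in; nothing more can be done
None
```

The gate is drawn out to its end stop and left out, the capsule is seated and centred in the clip stand and released, and the job is handed in at about 19 s of the 54 s allowed.

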